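# Jack up the cooling slab and hold it

## Task

Set the small lever jack flat on the table with its saddle centred under the marked yellow lift bracket of the stone cooling slab, and let go of it. Pump its red handle once as a trial (all the way down, then let it come right back up so that the slab settles on its feet), then press it all the way down again and finish while holding it there, the slab carried by the jack alone so that its feet can be changed. Do not touch the slab, and leave the biscuits and the other things undisturbed.

Things in the scene. Friction and masses are not known exactly. Their poses are not given: they have to be found in the camera images.
- jack_center (a point): Centre of the blue block of the loose lever jack (0.8 kg in all), 40 mm above the jack's underside. x points to the toe with the saddle, -x to the handle, z up. The block is 46 mm long (x), 36 mm wide (y), 6 to 80 mm above the underside: grasp it across y. Its handle pivots 32 mm behind the centre (at x = -32 mm), 50 mm above the underside.
- jack: The whole jack; origin on its underside below the middle of the blue block, axes as jack_center. Dark base plate 64 mm wide, 6 mm thick, from x = -100 to +90 mm. A steel toe 22 mm wide runs from the block forward to the saddle.
- saddle_top (a point): Centre of the top of the jack's round black rubber saddle (28 mm across), 70 mm ahead (+x) of the jack's centre; with the handle up it is 28 mm above the jack's underside, and it rises 24 mm as the handle goes fully down.
- handle_pad (a point): Middle of the upper face of the red handle grip (62 long, 34 wide, 14 mm thick), 112 mm from the pivot, 7 mm above the handle's centre line. Handle up: 35 degrees above level, this point 120 mm above the underside, 120 mm behind the jack's centre. Fully down: 3.5 degrees, 64 mm above the underside, 143 mm behind. Press it from above.
- handle (a joint): Angle of the handle, rad: 0 up, 0.55 fully down (stop). Sprung: it comes up by itself when let go; about 4 N at the grip to press without load, 8 N with the slab on the saddle. The saddle rises 4.4 mm for each 0.1 rad.
- lift_point (a point): Marked lift point: centre of the rubber underside (36x36 mm) of the yellow bracket clipped tight on the slab's edge, at varying places along it; 37 mm above the table while the slab is down. +y points away from the slab, square to its edge. The arm, 44 mm wide, 8 thick, ends 25 mm beyond it (+y), a black ring on top; slab's edge 27 mm behind it (-y), its underside 20 mm above the table.
- slab (a joint): Tilt of the slab about the hinge at its far edge, rad: 0 down on its feet, grows as the edge with the bracket rises (the lift point is 256 mm from the hinge; about 0.06 with the handle fully down).
- slab_stand: Steel stand, fixed to the table, that carries the grey-white stone slab (180 mm along x, 226 mm along y, top 46 mm above the table, about 2 kg). Origin on the table under the slab's middle (the slab spans y -113 to +113 mm), +y towards the edge with the bracket.
- biscuit_a: Chocolate biscuit half with jam, 38x70x19 mm, loose on the slab; origin under its middle. Stays on the slab.
- biscuit_b: Plain chocolate biscuit half, 35x92x11 mm, loose on the slab; origin under its middle. Stays on the slab.
- jam_jar: Jam jar, 66 mm across, 100 mm tall, at the left; bystander, origin under its middle.
- squeeze_bottle: Squeeze bottle with red cap, 57 mm across, 195 mm tall, at the left; bystander, origin under its middle.
Mind the look-alikes: they are no part of the job. Leave any blue look-alike of the biscuit_b alone.

How it is judged:
By the outcome, as a careful person would: the job done as asked, in the order asked, and still so for the second after the job is handed in, while the arm keeps its last pose, push and grip.
It also fails if it takes over 58 s, if anything falls off the work surface, if the arm or the gripper's body presses on something with over 40 N, if the wrist force passes 120 N, or if a joint passes its speed limit or range.

## Robot

A 6-joint arm with a two-finger parallel gripper is mounted at the origin on the work surface; the furniture and walls round the work are solid. World frame = base frame: x ahead of the robot, y to its left, z up, the work surface at z = 0. Lengths are in m, angles in degrees, forces in N, time in s.
With the tool pointing down it reaches from about 0.225 to 0.725 m from the base axis. Payload 3.1 kg.
Tool frame: the origin (TCP) lies at the very end of the fingers, on their centre line; the grasp point (between the pads) lies 19 mm behind it; z points along the fingers, y is the direction in which the jaws open and shut (so a half turn about z gives the same grasp; the last joint's range is limited). The gripper opens to 85 mm and grips with 20 to 120 N. Pads are 22 mm wide; open, the fingers measure 114 mm over their backs; the gripper's body (76 mm by 85 mm) begins 54 mm behind the grasp point. The pads swing forward as they close: fully open they stand 13 mm farther back than shut.
Start: joints at [-7.322, 2.75, 5.684, 92.934, 0, 82.678], TCP at [0.525, -0, 0.231] pointing down, gripper open.
Joint ranges: [-166.93, 166.93], [-56.73, 111.36], [-69.38, 81.34], [-121.58, 131.49], [-85.45, 84.26], [-180, 180]. Speed limits (degrees/s): [159.86, 159.86, 180, 180, 180, 180].

## Interface

Orientations are given as [roll, pitch, yaw] about the fixed x, y, z axes, in that order (R = Rz(yaw) Ry(pitch) Rx(roll)).
In Python, from workcell import * gives the robot as it stands.
- The arm moves only by the shell command python3 -m creep 'ROWS' [FORCE]. ROWS is text: rows parted by semicolons, each of 7 numbers parted by spaces: the turn, a rotation vector about the tool's x, y, z in degrees, then the shift along the tool's x, y, z in m, then the closure, from 0 (fully open) to 1 (shut). A call has exactly 5 rows; each row is the pose to reach, as a shift and turn from the pose commanded when the call began, along the tool's axes at that moment; what a row does not reach only later rows make up. A row lasts 1/8 s, in which the tool goes at most 62.5 mm and 10.7 degrees, less where a joint would pass 70% of its speed; a pose out of reach is approached as far as the arm can. A call with a gripper value outside its range is refused whole. The fingers move at their own pace and stop on an object; FORCE is the grip in N (left out, the last holds). Time passes only in rows, so rows that repeat a pose let the fingers close, or fill a call up. It gives the time, the measured TCP pose, the force and the opening at its end, in the units of the state.
- get_obs(): the state, without advancing time (a new reading comes with each control period).
- camera(name): name is "scene" or "side" or "wrist"; returns the picture (420x560x3 uint8, red, green, blue); there is no depth.
- camera_params(name): a dict with "mtx" (3x3 intrinsics, pixels), "xyz" and "attitude" of the camera in the world. Camera axes: x right, y down, z forward; pixel columns grow to the right and rows downward; lengths in m; the calibration is good to about 2 mm. A picture is of the moment at which its call begins: read the wrist's pose just before it. camera_params takes no time and is no camera call; for the wrist camera it gives the pose at the moment of the call.
- sign_off(): hands the job in, once; it reports no verdict.
The state is a dict: "t": time; "joint_pos": joint angles; "dq": joint speeds; "effort": joint torques, N m; "position": TCP position; "tool_rot": TCP orientation; "ft_force": force on the tool from outside, world axes, zero at the start; "torque": the same for the moment, N m; "opening": finger opening in m.
Only numpy, scipy, OpenCV 4.12 (cv2) and the standard library are available. Lean on these libraries where they do the work, as an engineer would, in place of code of your own. Each camera call takes 0.05 s, during which the arm holds its last target.

## Working session

There is one attempt and no reset: what is moved stays moved. The work goes in short steps, Python scripts to look and compute and a shell command to move; the robot and the scene stay as the last step left them, time stands still between calls to the robot, and variables do not carry over. Pictures are saved under pics/ and viewed, and the job is handed in when it is done.

```bash
ls; mkdir -p pics; cat > h.py <<'E'
from workcell import *
import numpy as np, cv2
from scipy.spatial.transform import Rotation as R
def snap(n,f):
    p=camera_params(n); im=camera(n); cv2.imwrite(f,cv2.cvtColor(np.asarray(im),cv2.COLOR_RGB2BGR)); return p,im
E
python3 - <<'E'
from h import *
print(get_obs())
for n in("scene","side","wrist"):
    p,im=snap(n,f"pics/{n}0.png");print(n,p)
E
```

```text
pics
{'t': 0.0, 'joint_pos': array([-7.32352808e+00,  2.79239049e+00,  5.59147776e+00,  9.29366422e+01,
        1.94429607e-03,  8.26762471e+01]), 'dq': array([-0.03356037,  0.05885819, -0.15334169,  0.00748129,  0.05470453,
        0.08091322]), 'effort': array([ 2.96208136e-04, -3.38780022e+01,  3.20016932e+01,  2.03766406e-02,
       -2.11149008e-04,  6.20949692e-06]), 'position': array([5.24367150e-01, 6.91807197e-05, 2.30120595e-01]), 'tool_rot': array([-1.79863815e+02, -1.94633329e-02,  9.00001993e+01]), 'ft_force': array([ 1.52819198, -0.56169831,  0.83383498]), 'torque': array([ 0.03053619,  0.00174032, -0.04161215]), 'opening': 0.08497270805499259}
scene {'mtx': array([[447.65034739,   0.        , 274.95904514],
       [  0.        , 447.65034739, 207.96382612],
       [  0.        ,   0.        ,   1.        ]]), 'xyz': array([-0.43549348, -0.43372404,  0.89100642]), 'attitude': array([-127.77756443,   -1.34820431,  -62.68484867])}
side {'mtx': array([[436.99598225,   0.        , 283.12964321],
       [  0.        , 436.99598225, 213.15669816],
       [  0.        ,   0.        ,   1.        ]]), 'xyz': array([ 0.27646906, -0.85876267,  0.82092154]), 'attitude': array([-127.84229052,    0.44284057,  -14.95660915])}
wrist {'mtx': array([[304.26483048,   0.        , 280.71076559],
       [  0.        , 304.26483048, 207.63380037],
       [  0.        ,   0.        ,   1.        ]]), 'xyz': array([0.52568287, 0.0728795 , 0.37185383]), 'attitude': array([ 1.63232326e+02,  1.17957939e-01, -5.00045018e-03])}
```

View pics/scene0.png

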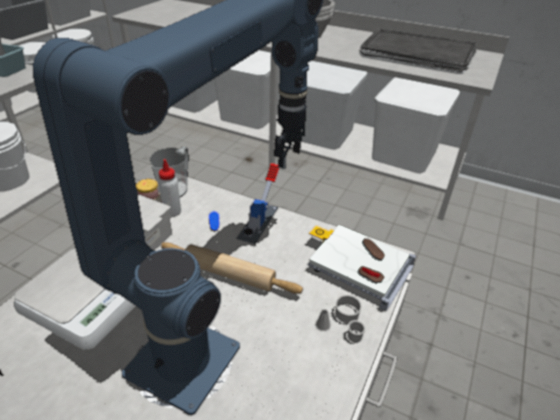

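View pics/side0.png

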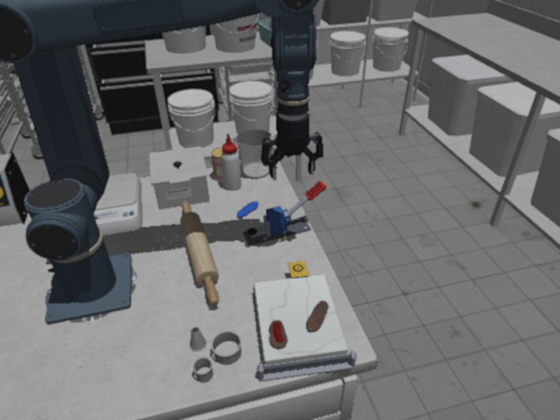

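View pics/wrist0.png

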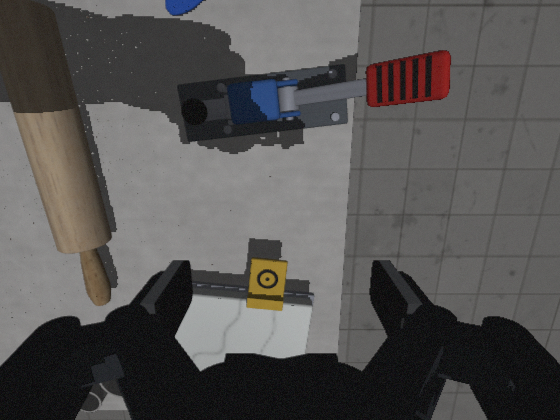

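Wrist view: the jack's saddle is at (194,112), blue block about (255,100), red grip about (408,78) overhanging the table edge. The yellow bracket's ring is at (267,279), with the slab below it. Look-alike: the blue bar at (180,3) is the biscuit_b copy, which I'll leave alone. The only jack is the blue block with the red handle, and the only marked bracket is the yellow one with the ring.

```bash
cat >> h.py <<'E'
def ray(p,u,v,z):
    M=R.from_euler('xyz',p['attitude'],degrees=True).as_matrix()
    d=M@np.linalg.inv(p['mtx'])@np.array([u,v,1.]); o=np.asarray(p['xyz']); return o+d*(z-o[2])/d[2]
def proj(p,X):
    M=R.from_euler('xyz',p['attitude'],degrees=True).as_matrix()
    c=p['mtx']@(M.T@(np.asarray(X)-p['xyz'])); return c[:2]/c[2]
E
python3 - <<'E'
import cv2
im=cv2.imread('pics/wrist0.png')
a=im[50:155,165:365];cv2.imwrite('pics/c1.png',cv2.resize(a,None,fx=4,fy=4,interpolation=2))
a=im[225:345,180:330];cv2.imwrite('pics/c2.png',cv2.resize(a,None,fx=4,fy=4,interpolation=2))
E
```

```text
(no output)
```

View pics/c1.png

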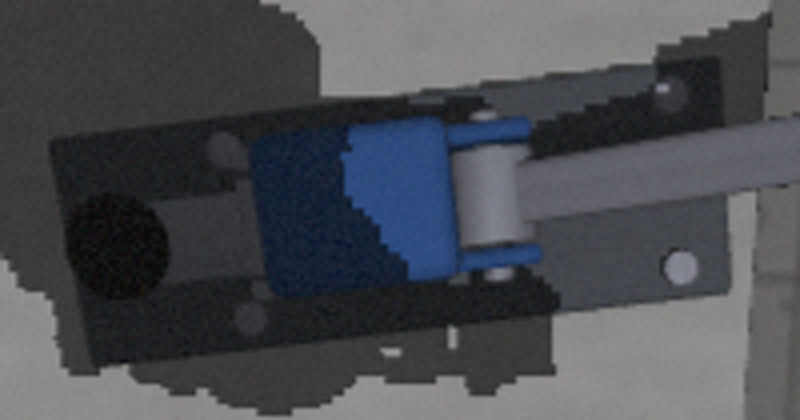

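View pics/c2.png

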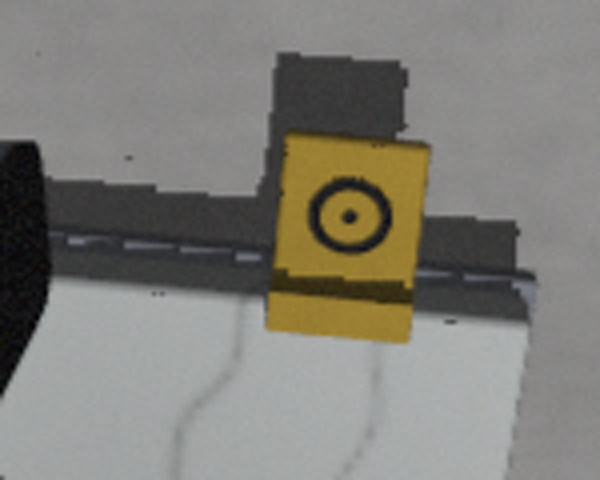

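```bash
python3 - <<'E'
from h import *
p=dict(mtx=np.array([[304.26483048,0,280.71076559],[0,304.26483048,207.63380037],[0,0,1]]),xyz=np.array([0.52568287,0.0728795,0.37185383]),attitude=np.array([163.232326,.117957939,-.005]))
def c1(pts,z): return np.array([ray(p,165+x/4,50+y/4,z) for x,y in pts])
def c2(pts,z): return np.array([ray(p,180+x/4,225+y/4,z) for x,y in pts])
def ang(v): return np.degrees(np.arctan2(v[1],v[0]))
b=c1([(52,140),(95,367),(730,290),(718,60)],.006);print(b)
print('base yaw',ang((b[0]+b[1]-b[2]-b[3])),'len',np.linalg.norm((b[0]+b[1]-b[2]-b[3])/2),'wid',np.linalg.norm(b[0]-b[1]),np.linalg.norm(b[2]-b[3]),'mid',b.mean(0))
s=c1([(118,246)],.028);print('saddle',s)
k=c1([(250,140),(272,295),(458,275),(443,118)],.08);print('block',k.mean(0),np.linalg.norm((k[0]+k[1]-k[2]-k[3])/2),np.linalg.norm(k[0]-k[1]))
g=ray(p,408,78,.12);print('grip',g)
r=c2([(349,216),(286,133),(430,146)],.045);print('ring',r,'wid',np.linalg.norm(r[1]-r[2]),'ang',ang(r[2]-r[1]))
e=c2([(50,278),(268,297),(412,311),(528,322)],.046);print('edge',e,ang(e[3]-e[0]))
e=c2([(290,133),(404,133)],.045)
print(proj(p,[.525,0,.23]))
E
```

```text
[[0.40983978 0.10610478 0.006     ]
 [0.41644802 0.04375796 0.006     ]
 [0.60224923 0.06562146 0.006     ]
 [0.59509989 0.12654197 0.006     ]]
base yaw -173.4964028256985 len 0.18673232590530806 wid 0.06269605334072363 0.061338585093624665 mid [0.50590923 0.08550654 0.006     ]
saddle [[0.43201373 0.07749049 0.028     ]]
block [0.50077796 0.08492131 0.08      ] 0.04331879724118917 0.03356477311855774
grip [0.62261218 0.10069405 0.12      ]
ring [[ 0.5087411  -0.11560414  0.045     ]
 [ 0.49048607 -0.0880745   0.045     ]
 [ 0.53304152 -0.09226997  0.045     ]] wid 0.042761758756332896 ang -5.630497178216474
edge [[ 0.41696894 -0.13646051  0.046     ]
 [ 0.48351412 -0.14305696  0.046     ]
 [ 0.52781949 -0.14796447  0.046     ]
 [ 0.56373612 -0.15184367  0.046     ]] -5.983513821565314
[279.96495356 263.61226413]
```

```bash
python3 -m creep '0 0 -10 0.017 -0.005 0 0; 0 0 -20 0.034 -0.010 0 0; 0 0 -30 0.051 -0.015 0 0; 0 0 -40 0.068 -0.020 0 0; 0 0 -50 0.085 -0.024 0 0'; python3 -m creep '0 0 -10 0 0 0 0; 0 0 -20 0 0 0.0 0; 0 0 -30 0 0 0 0; 0 0 -40 0 0 0 0; 0 0 -46.5 0 0 0 0'
python3 - <<'E'
from h import *
p,im=snap("wrist","pics/w1.png");print(p,get_obs()['position'],get_obs()['tool_rot'],get_obs()['joint_pos'])
np.save('w1.npy',p,allow_pickle=True)
s=dict(mtx=np.array([[436.996,0,283.13],[0,436.996,213.157],[0,0,1]]),xyz=np.array([.27646906,-.85876267,.82092154]),attitude=np.array([-127.84229,.44284,-14.95661]))
for u,v in((232,187),(218,177),(247,210),(268,190)):print(ray(s,u,v,0))
E
```

```text
t: 0.78
position: [0.5005, 0.0855, 0.2308]
tool_rot: [-180.0, -0.0, 140.3]
ft_force: [0.0, 0.0, 0.3]
opening: 0.0853
t: 1.4
position: [0.5007, 0.085, 0.2308]
tool_rot: [180.0, -0.1, -173.3]
ft_force: [0.3, 0.2, 0.2]
opening: 0.0855
{'mtx': array([[304.26483048,   0.        , 280.71076559],
       [  0.        , 304.26483048, 207.63380037],
       [  0.        ,   0.        ,   1.        ]]), 'xyz': array([0.42866361, 0.07557779, 0.37249862]), 'attitude': array([ 1.63249072e+02, -2.17001185e-02,  9.67313652e+01])} [0.50070835 0.0849979  0.23080586] [ 1.79996762e+02 -5.75981171e-02 -1.73147730e+02] [ 2.06605207e+00  2.51723249e-01  3.07693478e+00  9.28828790e+01
 -1.57910350e-03 -4.78621541e+00]
[0.41591603 0.34619158 0.        ]
[0.37977509 0.41925578 0.        ]
[0.43946009 0.20913048 0.        ]
[0.52716787 0.29703793 0.        ]
```

View pics/w1.png

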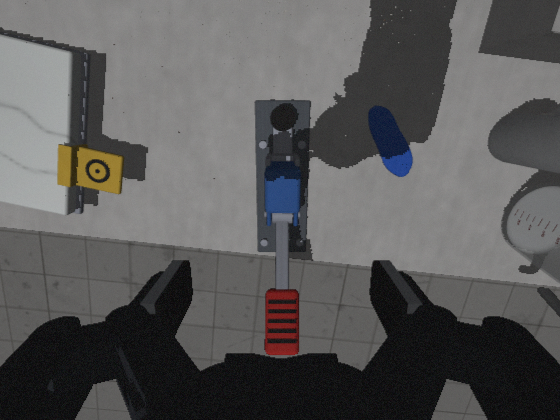

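```bash
python3 - <<'E'
import cv2
im=cv2.imread('pics/w1.png')
a=im[85:265,235:330];cv2.imwrite('pics/c3.png',cv2.resize(a,None,fx=3.3,fy=3.3,interpolation=2))
a=im[125:225,40:160];cv2.imwrite('pics/c4.png',cv2.resize(a,None,fx=5,fy=5,interpolation=2))
E
```

```text
(no output)
```

View pics/c3.png

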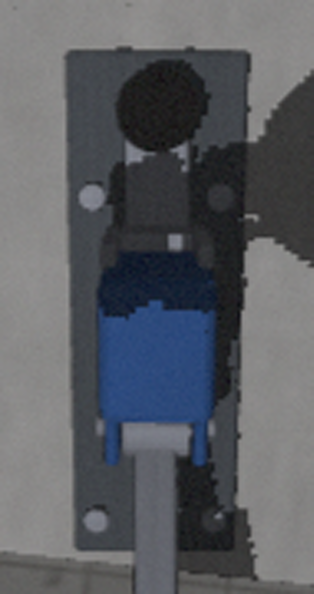

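View pics/c4.png

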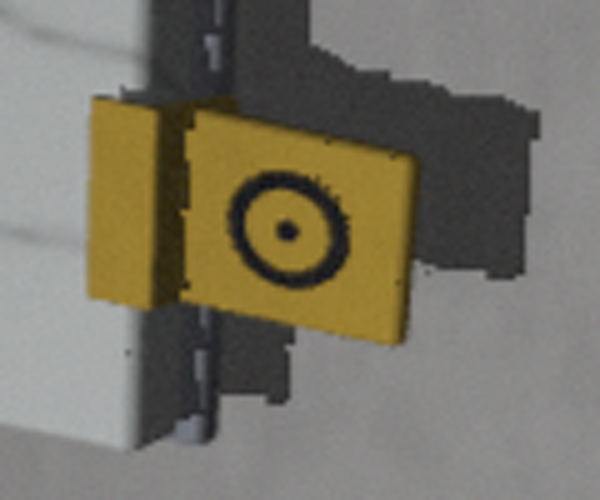

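```bash
python3 - <<'E'
from h import *
p0=dict(mtx=np.array([[304.26483048,0,280.71076559],[0,304.26483048,207.63380037],[0,0,1]]),xyz=np.array([0.52568287,0.0728795,0.37185383]),attitude=np.array([163.232326,.117957939,-.005]))
p=np.load('w1.npy',allow_pickle=True).item()
c=lambda x,y:(235+x/3.3,85+y/3.3)
d=lambda x,y:(40+x/5,125+y/5)
for z in(.040,.045,.05): print('ring',z,ray(p,*d(287,231),z)[:2],ray(p0,267.25,279,z)[:2])
e=[ray(p,*d(x,y),.045) for x,y in((414,155),(402,345))];print('end',e,np.degrees(np.arctan2(*(e[1]-e[0])[1::-1])))
print('saddle',ray(p,*c(163,104),.028))
k=[ray(p,*c(x,y),.08) for x,y in((98,310),(216,310),(100,420),(213,420))]
print('block',k)
b=np.array([ray(p,*c(x,y),.006) for x,y in((66,50),(249,50),(74,549),(238,549))]);print('base',b.mean(0),b)
v=b[0]+b[1]-b[2]-b[3];print(np.degrees(np.arctan2(v[1],v[0])))
print('grip',ray(p,282,322,.12),'cup',ray(p,503,215,0))
E
```

```text
ring 0.04 [ 0.51006279 -0.11796324] [ 0.50848194 -0.11848744]
ring 0.045 [ 0.50883874 -0.11505284] [ 0.5087411  -0.11560414]
ring 0.05 [ 0.50761468 -0.11214244] [ 0.50900026 -0.11272083]
end [array([ 0.48905567, -0.08718359,  0.045     ]), array([ 0.53167841, -0.09113668,  0.045     ])] -5.2987970929334285
saddle [0.42865457 0.07973077 0.028     ]
block [array([0.48886051, 0.06705309, 0.08      ]), array([0.4847715 , 0.10172017, 0.08      ]), array([0.52275286, 0.07114737, 0.08      ]), array([0.51870891, 0.10544539, 0.08      ])]
base [0.50438419 0.0868441  0.006     ] [[0.41487828 0.04465472 0.006     ]
 [0.40748639 0.10727338 0.006     ]
 [0.60140981 0.06527798 0.006     ]
 [0.59376227 0.13017034 0.006     ]]
-173.34162880471544
grip [0.61988468 0.0995121  0.12      ] cup [0.51629794 0.37441923 0.        ]
```

```bash
python3 -m creep '0 0 0 0 0.001 0.035 0; 0 0 0 0 0.001 0.075 0; 0 0 0 0 0.001 0.115 0; 0 0 0 0 0.001 0.140 0; 0 0 0 0 0.001 0.150 0'
python3 -m creep '0 0 0 0 0 0.015 0; 0 0 0 0 0 0.030 0; 0 0 0 0 0 0.040 0; 0 0 0 0 0 0.045 0; 0 0 0 0 0 0.045 0'
python3 - <<'E'
from h import *
p,im=snap("wrist","pics/w2.png");print(get_obs()['joint_pos'])
E
```

```text
t: 2.08
position: [0.4991, 0.0859, 0.0789]
tool_rot: [180.0, -0.2, -173.6]
ft_force: [0.2, 0.6, -0.4]
opening: 0.0857
t: 2.7
position: [0.5007, 0.086, 0.0361]
tool_rot: [180.0, -0.0, -173.5]
ft_force: [-0.4, 0.8, 0.2]
opening: 0.0853
[ 2.17709058e+00  3.11594930e+00 -1.63122633e+01  7.05528601e+01
  6.24451657e-04 -4.32130989e+00]
```

View pics/w2.png

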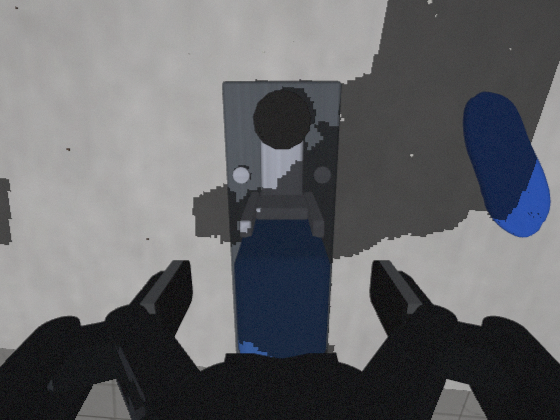

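The block lies centred between the fingers at column 282, with the saddle at (283,118). I'll close the gripper now.

```bash
python3 -m creep '0 0 0 0 0 0 0.3; 0 0 0 0 0 0 0.5; 0 0 0 0 0 0 0.7; 0 0 0 0 0 0 0.8; 0 0 0 0 0 0 0.8' 70
python3 -m creep '0 0 0 0 0 0 0.8; 0 0 0 0 0 -0.003 0.8; 0 0 0 0 0 -0.008 0.8; 0 0 0 0 0 -0.014 0.8; 0 0 0 0 0 -0.02 0.8'
python3 - <<'E'
from h import *
print(get_obs()['position'])
p,im=snap("wrist","pics/w3.png");np.save('w3.npy',p,allow_pickle=True)
E
```

```text
t: 3.38
position: [0.5012, 0.0866, 0.0368]
tool_rot: [179.9, 0.1, -173.5]
ft_force: [-0.2, 3.0, 3.5]
opening: 0.0353
t: 4.0
position: [0.5002, 0.0857, 0.0559]
tool_rot: [-180.0, -0.1, -173.5]
ft_force: [-0.0, -0.1, -8.4]
opening: 0.0352
[0.50023197 0.08570873 0.05586867]
```

View pics/w3.png

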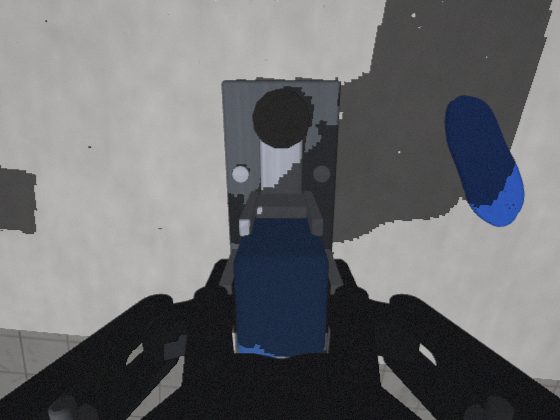

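```bash
python3 - <<'E'
from h import *
p=np.load('w3.npy',allow_pickle=True).item()
t=np.array([.5002,.0857,.0559])
s=ray(p,282.5,117.5,.0475);d=s-t
print(s,np.hypot(d[0],d[1]),np.degrees(np.arctan2(d[1],d[0])))
for u,v in((223,82),(340,82)):print(ray(p,u,v,.0255))
E
```

```text
[0.42868957 0.07758117 0.0475    ] 0.07196983295251522 -173.5227451017951
[0.41451697 0.04460119 0.0255    ]
[0.40757709 0.10568729 0.0255    ]
```

```bash
python3 -m creep '0 0 -10 -0.0026 -0.015 0 0.8; 0 0 -20 -0.0052 -0.030 0 0.8; 0 0 -30 -0.0078 -0.045 0 0.8; 0 0 -40 -0.0104 -0.060 0 0.8; 0 0 -50 -0.0128 -0.0745 0 0.8'
python3 -m creep '0 0 -10 0 0 0 0.8; 0 0 -20 0 0 0 0.8; 0 0 -28 0 0 0 0.8; 0 0 -28 0 0 0 0.8; 0 0 -28 0 0 0 0.8'
python3 - <<'E'
from h import *
print(get_obs()['position'],get_obs()['tool_rot'])
p,im=snap("wrist","pics/w4.png");np.save('w4.npy',p,allow_pickle=True)
E
```

```text
t: 4.68
position: [0.5223, 0.0128, 0.0565]
tool_rot: [-180.0, -0.0, -123.2]
ft_force: [0.4, -0.0, -8.7]
opening: 0.035
t: 5.3
position: [0.5221, 0.0134, 0.0564]
tool_rot: [-180.0, -0.0, -95.6]
ft_force: [-0.1, -0.0, -9.4]
opening: 0.035
[0.52210955 0.01336936 0.05640173] [-1.79988391e+02 -7.33059713e-03 -9.56123845e+01]
```

View pics/w4.png

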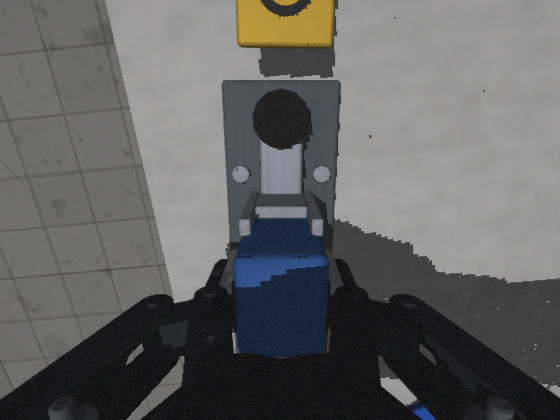

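```bash
python3 - <<'E'
import cv2
im=cv2.imread('pics/w4.png')
a=im[0:150,200:360];cv2.imwrite('pics/c5.png',cv2.resize(a,None,fx=4,fy=4,interpolation=2))
E
```

```text
(no output)
```

View pics/c5.png

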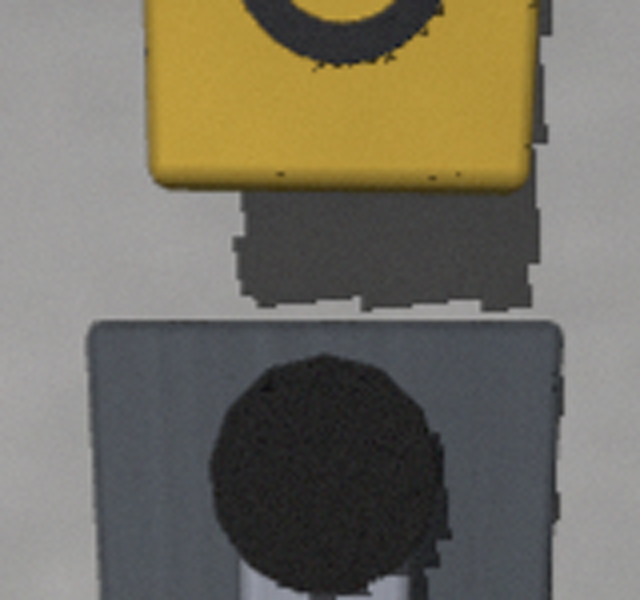

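```bash
python3 - <<'E'
from h import *
p=np.load('w4.npy',allow_pickle=True).item()
c=lambda x,y,z:ray(p,200+x/4,y/4,z)
a,b=c(150,180,.045),c(530,180,.045);print(a,b,np.linalg.norm(a-b),np.degrees(np.arctan2(*(b-a)[1::-1])))
s=c(326,474,.048);m=(a+b)/2
l,r=c(212,474,.048),c(441,474,.048);print('dia',np.linalg.norm(l-r))
f=(c(90,322,.026)+c(560,322,.026))/2
yaw=np.radians(-95.61);X=np.array([np.cos(yaw),np.sin(yaw)]);Y=np.array([np.cos(yaw-np.pi/2),np.sin(yaw-np.pi/2)])
for n,q in(('arm end',m),('saddle',s),('front',f)):
    d=(q-[.5221,.0134,0])[:2];print(n,q,'toolx',d@X,'tooly',d@Y)
d=np.array([.5088,-.1153])-[.5221,.0134];print('ring',d@X,d@Y)
E
```

```text
[ 0.53229049 -0.0930815   0.045     ] [ 0.48952919 -0.08887191  0.045     ] 0.042968009548899656 174.37769796123467
dia 0.02708840938949003
arm end [ 0.51090984 -0.09097671  0.045     ] toolx 0.10497069317242723 tooly 0.0009330525464538129
saddle [ 0.51558961 -0.0594044   0.048     ] toolx 0.07309213000941038 tooly -0.0006379054996046426
front [ 0.51383068 -0.0782606   0.026     ] toolx 0.09202995417775084 tooly -0.0007307154130061933
ring 0.12938373523825386 0.0006550235090626577
```

```bash
python3 -m creep '0 0 0 0 0.0015 0.006 0.8; 0 0 0 0 0.0015 0.012 0.8; 0 0 0 0 0.0015 0.016 0.8; 0 0 0 0 0.0015 0.016 0.8; 0 0 0 0.008 0.0015 0.016 0.8'
python3 -m creep '0 0 0 0.012 0 0 0.8; 0 0 0 0.025 0 0 0.8; 0 0 0 0.038 0 0 0.8; 0 0 0 0.046 0 0 0.8; 0 0 0 0.049 0 0 0.8'
python3 - <<'E'
from h import *
o=get_obs();print(o['position'],o['tool_rot'],o['ft_force'])
p,im=snap("wrist","pics/w5.png");np.save('w5.npy',p,allow_pickle=True)
p,im=snap("side","pics/s5.png")
im=cv2.imread('pics/s5.png')[180:380,220:380];cv2.imwrite('pics/s5c.png',cv2.resize(im,None,fx=3,fy=3,interpolation=2))
E
```

```text
t: 5.98
position: [0.5199, 0.0057, 0.0404]
tool_rot: [-180.0, 0.0, -95.4]
ft_force: [0.9, -0.6, -8.1]
opening: 0.0353
t: 6.6
position: [0.515, -0.0439, 0.0403]
tool_rot: [-180.0, 0.0, -95.6]
ft_force: [-0.0, 0.3, -8.2]
opening: 0.0351
[ 0.51503135 -0.0439127   0.04034421] [-1.79995771e+02  1.16087383e-02 -9.55595193e+01] [-0.04130738  0.27210067 -8.23153183]
```

View pics/w5.png

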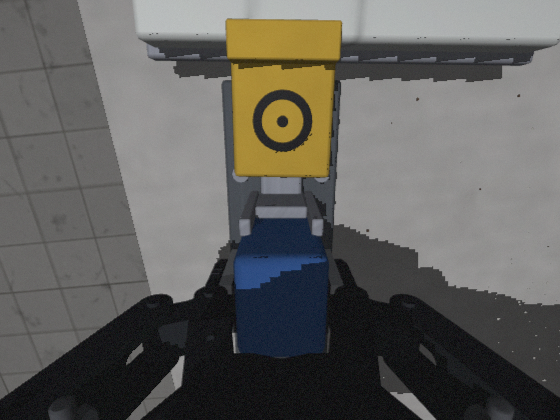

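View pics/s5c.png

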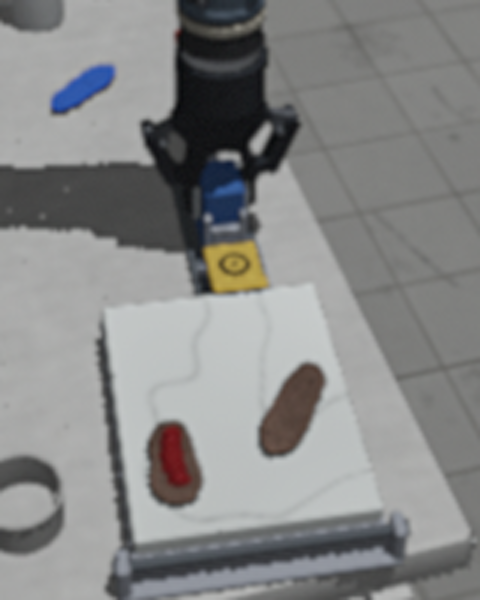

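```bash
python3 - <<'E'
from h import *
p=np.load('w5.npy',allow_pickle=True).item()
yaw=np.radians(-95.56);X=np.array([np.cos(yaw),np.sin(yaw)]);Y=np.array([np.cos(yaw-np.pi/2),np.sin(yaw-np.pi/2)])
for n,u,v in(('ring',282.3,121),('arm endL',234,176.5),('endR',330,176.5)):
    d=(ray(p,u,v,.045)-[.5150,-.0439,0])[:2];print(n,d@X*1e3,d@Y*1e3)
E
```

```text
ring 72.12820117213941 -0.3547696865108269
arm endL 47.78201310798754 -22.348829527604273
endR 47.7790237178892 21.434112949274624
```

Ring and saddle agree to within 1 mm. I'll lower the jack and release it.

```bash
python3 -m creep '0 0 0 0 0 0.001 0.8; 0 0 0 0 0 0.002 0.8; 0 0 0 0 0 0.003 0.8; 0 0 0 0 0 0.0037 0.8; 0 0 0 0 0 0.0037 0.8'
```

```text
t: 7.32
position: [0.515, -0.0429, 0.0368]
tool_rot: [180.0, 0.0, -95.5]
ft_force: [-0.4, 0.7, -7.2]
opening: 0.0353
```

```bash
python3 -m creep '0 0 0 0 0 0.0003 0.8; 0 0 0 0 0 0.0006 0.8; 0 0 0 0 0 0.0009 0.8; 0 0 0 0 0 0.0012 0.8; 0 0 0 0 0 0.0012 0.8'
```

```text
t: 7.95
position: [0.515, -0.0429, 0.0368]
tool_rot: [-180.0, 0.0, -95.5]
ft_force: [-5.3, 2.3, 2.7]
opening: 0.035
```

```bash
python3 -m creep '0 0 0 0 0 0 0.6; 0 0 0 0 0 0 0.3; 0 0 0 0 0 0 0; 0 0 0 0 0 0 0; 0 0 0 0 0 0 0'; python3 -m creep '0 0 0 0 0 -0.02 0; 0 0 0 0 0 -0.05 0; 0 0 0 0 0 -0.08 0; 0 0 0 0 0 -0.11 0; 0 0 0 0 0 -0.12 0'
python3 - <<'E'
from h import *
o=get_obs();print(o['position'],o['tool_rot'],o['joint_pos'])
p,im=snap("wrist","pics/w6.png");np.save('w6.npy',p,allow_pickle=True)
E
```

```text
t: 8.57
position: [0.5155, -0.0434, 0.0357]
tool_rot: [-179.9, -0.0, -95.5]
ft_force: [-0.4, -0.6, -0.4]
opening: 0.086
t: 9.2
position: [0.5165, -0.0435, 0.1577]
tool_rot: [-179.8, -0.0, -95.5]
ft_force: [-1.0, 0.4, -0.1]
opening: 0.0855
[ 0.51651876 -0.04354049  0.15774154] [-1.79755768e+02 -3.21485207e-02 -9.55028986e+01] [-1.22318485e+01  1.24146881e+00 -4.23243543e+00  8.42797789e+01
 -3.30953781e-03 -9.67290255e+01]
```

View pics/w6.png

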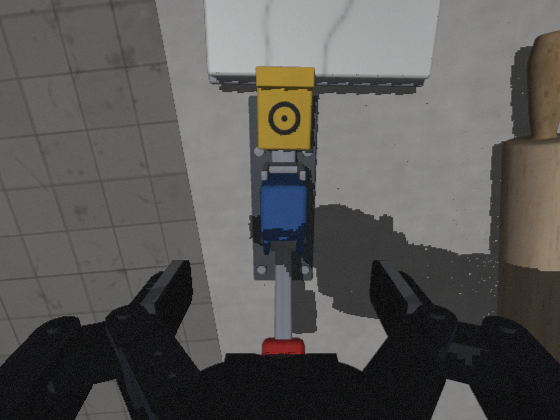

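```bash
python3 - <<'E'
import cv2
im=cv2.imread('pics/w6.png')
a=im[60:290,220:350];cv2.imwrite('pics/c6.png',cv2.resize(a,None,fx=2.6*1,fy=2.6,interpolation=2))
E
```

```text
(no output)
```

View pics/c6.png

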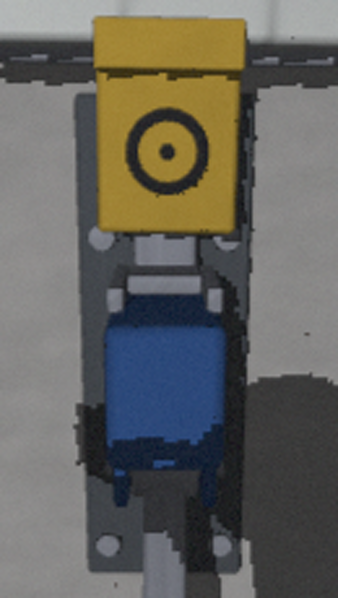

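```bash
python3 - <<'E'
from h import *
p=np.load('w6.npy',allow_pickle=True).item()
c=lambda x,y,z:ray(p,220+x/2.6,60+y/2.6,z)
b=np.array([c(75,95,.006),c(253,95,.006),c(90,571,.006),c(240,571,.006)])
v=(b[0]+b[1]-b[2]-b[3])/2;n=np.linalg.norm(v);X=(v/n)[:2];print(n,np.degrees(np.arctan2(X[1],X[0])))
f=b[:2].mean(0)[:2];r=b[2:].mean(0)[:2]
k=np.array([c(105,328,.08),c(225,328,.08),c(107,468,.08),c(223,468,.08)]).mean(0)[:2]
ring=c(167,151,.045)[:2]; e=(c(98,230,.045)+c(236,230,.045))[:2]/2
print('front',f,'rear',r,'ring',ring,'end',e,'block',k)
cen=(f+r)/2+.005*X; print('cen',cen,'saddle',cen+.07*X,'from block',k+.07*X)
X=np.array([np.cos(np.radians(-95.6)),np.sin(np.radians(-95.6))]);Y=np.array([-X[1],X[0]])
for q in(cen+.07*X,k+.07*X,f-.02*X): print((q-ring)@X*1e3,(q-ring)@Y*1e3)
E
```

```text
0.18683388189601702 -95.25057870755617
front [ 0.50733417 -0.13408142] rear [0.52443165 0.05196851] ring [ 0.50825214 -0.1156005 ] end [ 0.51048799 -0.09165845] block [ 0.51549843 -0.04662225]
cen [ 0.51542535 -0.04603547] saddle [ 0.50901953 -0.11574175] from block [ 0.50909261 -0.11632853]
0.0669959846502525 0.3506171295480715
0.643845100198368 0.48060834508242384
-1.517707278571109 0.8898291017879595
```

The jack stands within about 1 mm of the bracket centre and square to it. Next: close the fingers and move over the handle grip.

```bash
python3 -m creep '0 0 0 0 0 -0.015 0.4; 0 0 0 -0.03 0.001 -0.02 0.7; 0 0 0 -0.07 0.001 -0.02 1; 0 0 0 -0.105 0.001 -0.02 1; 0 0 0 -0.117 0.001 -0.02 1' 40;  python3 -m creep '0 0 0 0 0 0.01 1; 0 0 0 0 0 0.02 1; 0 0 0 0 0 0.025 1; 0 0 0 0 0 0.025 1; 0 0 0 0 0 0.025 1'
python3 - <<'E'
from h import *
o=get_obs();print(o['position'],o['tool_rot'],o['joint_pos'])
snap("side","pics/s7.png");snap("wrist","pics/w7.png")
im=cv2.imread('pics/s7.png')[120:320,200:360];cv2.imwrite('pics/s7c.png',cv2.resize(im,None,fx=3,fy=3,interpolation=2))
E
```

```text
t: 9.88
position: [0.5247, 0.0749, 0.1745]
tool_rot: [179.9, -0.0, -95.4]
ft_force: [0.2, -0.0, -0.0]
opening: -0.0001
t: 10.5
position: [0.5254, 0.073, 0.1506]
tool_rot: [-180.0, 0.0, -95.5]
ft_force: [-0.1, -0.7, -0.4]
opening: -0.0004
[0.52544263 0.07296884 0.15064623] [-1.79976443e+02  2.51544617e-03 -9.55388745e+01] [ 6.61274218e-01  3.34956132e+00 -2.86607603e+00  8.37606714e+01
 -4.35083312e-05 -8.37998508e+01]
```

View pics/s7c.png

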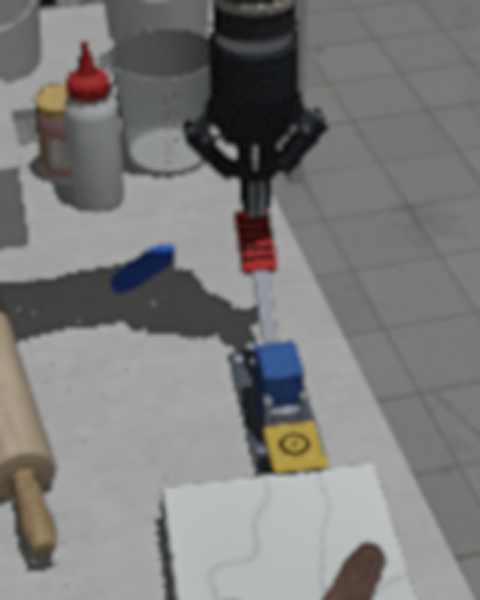

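View pics/w7.png

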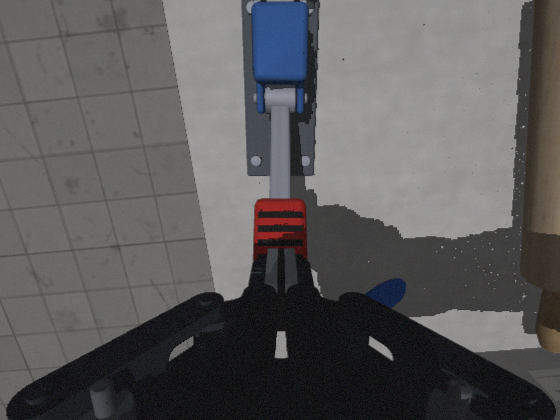

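```bash
python3 -m creep '0 0 0 0 0 0.010 1; 0 0 0 0 0 0.020 1; 0 0 0 0 0 0.026 1; 0 0 0 -0.003 0 0.031 1; 0 0 0 -0.005 0 0.036 1'; python3 -m creep '0 0 0 -0.002 0 0.004 1; 0 0 0 -0.005 0 0.009 1; 0 0 0 -0.007 0 0.014 1; 0 0 0 -0.009 0 0.018 1; 0 0 0 -0.011 0 0.022 1'
python3 - <<'E'
from h import *
snap("side","pics/s8.png")
im=cv2.imread('pics/s8.png')[120:320,200:360];cv2.imwrite('pics/s8c.png',cv2.resize(im,None,fx=3,fy=3,interpolation=2))
E
```

```text
t: 11.22
position: [0.5257, 0.0787, 0.1146]
tool_rot: [-180.0, 0.0, -95.5]
ft_force: [-1.4, -0.4, 4.1]
opening: 0.0003
t: 11.85
position: [0.5271, 0.0892, 0.0931]
tool_rot: [-179.9, -0.0, -95.5]
ft_force: [-2.2, -0.8, 7.1]
opening: 0.0005
```

View pics/s8c.png

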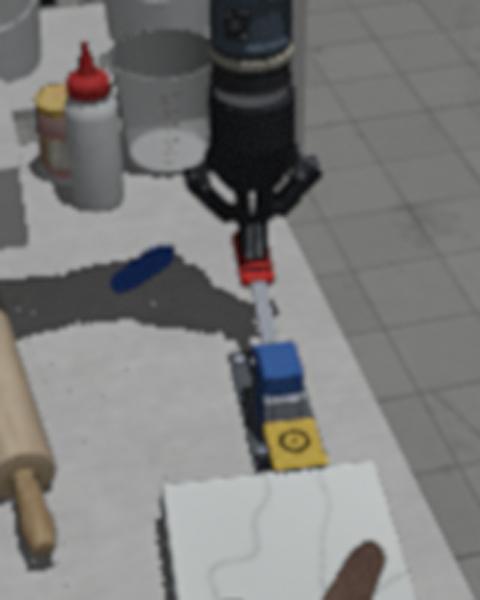

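The force rose from 4 to 7 N as the slab began to load the saddle. I'll continue down.

```bash
python3 -m creep '0 0 0 -0.002 0 0.006 1; 0 0 0 -0.004 0 0.012 1; 0 0 0 -0.006 0 0.018 1; 0 0 0 -0.007 0 0.023 1; 0 0 0 -0.008 0 0.027 1'; python3 -m creep '0 0 0 0 0 0.0008 1; 0 0 0 0 0 0.0016 1; 0 0 0 0 0 0.0024 1; 0 0 0 0 0 0.003 1; 0 0 0 0 0 0.003 1'
```

```text
t: 12.52
position: [0.5277, 0.0964, 0.0659]
tool_rot: [-180.0, -0.1, -95.5]
ft_force: [-2.6, -2.2, 7.5]
opening: 0.0004
t: 13.15
position: [0.5278, 0.0966, 0.0639]
tool_rot: [-179.9, -0.1, -95.5]
ft_force: [-4.5, -1.5, 9.0]
opening: 0.0003
```

```bash
python3 -m creep '0 0 0 0 0 0.0008 1; 0 0 0 0 0 0.0016 1; 0 0 0 0 0 0.002 1; 0 0 0 0 0 0.002 1; 0 0 0 0 0 0.002 1'
python3 - <<'E'
from h import *
o=get_obs();print(o['position'],o['ft_force'])
snap("side","pics/s9.png");p,_=snap("wrist","pics/w9.png");np.save('w9.npy',p,allow_pickle=True)
im=cv2.imread('pics/s9.png')[170:370,200:360];cv2.imwrite('pics/s9c.png',cv2.resize(im,None,fx=3,fy=3,interpolation=2))
E
```

```text
t: 13.78
position: [0.5279, 0.0967, 0.0635]
tool_rot: [-179.9, -0.1, -95.5]
ft_force: [-7.1, -1.7, 17.3]
opening: 0.0004
[0.52789587 0.0966689  0.06351529] [-7.11812976 -1.69738789 17.26131702]
```

View pics/s9c.png

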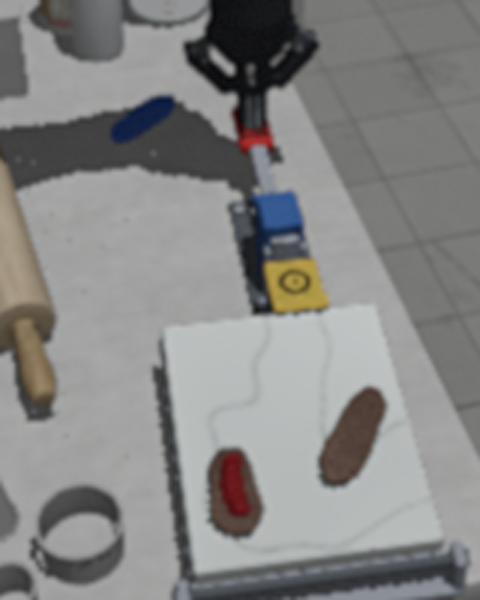

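View pics/w9.png

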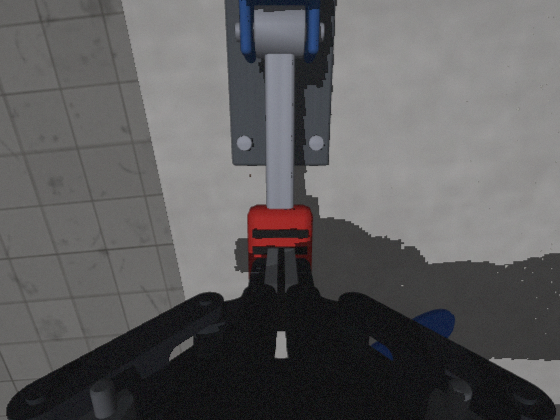

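```bash
python3 - <<'E'
from h import *
p=np.load('w9.npy',allow_pickle=True).item()
a,b=ray(p,233,164,.006),ray(p,329,164,.006);print((a+b)/2,np.linalg.norm(a-b),np.degrees(np.arctan2(*(b-a)[1::-1])))
s=dict(mtx=np.array([[436.996,0,283.13],[0,436.996,213.157],[0,0,1]]),xyz=np.array([.27646906,-.85876267,.82092154]),attitude=np.array([-127.84229,.44284,-14.95661]))
L=[.5088,-.1153]
print(proj(s,[*L,.045]),proj(s,[.5089,-.113,.061]))
a=cv2.imread('pics/s7.png')[255:285,280:320];b=cv2.imread('pics/s9.png')[255:285,280:320]
cv2.imwrite('pics/cmp.png',cv2.resize(np.hstack([a,b]),None,fx=9,fy=9,interpolation=2))
E
```

```text
[0.52458449 0.05267856 0.006     ] 0.06292908872502807 174.50054924828143
[298.59023293 267.29492159] [298.45447197 262.04030608]
```

View pics/cmp.png

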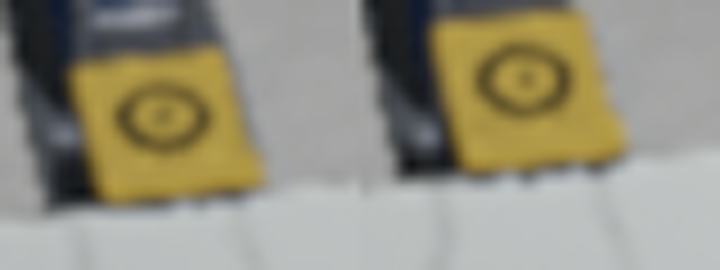

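The handle is at its stop (force climbed to 17 N, z held at 63.5 mm), the slab is raised and the jack hasn't shifted. I'll let it come back up.

```bash
python3 -m creep '0 0 0 0 0 -0.004 1; 0 0 0 0.001 0 -0.010 1; 0 0 0 0.003 0 -0.017 1; 0 0 0 0.005 0 -0.024 1; 0 0 0 0.008 0 -0.031 1'; python3 -m creep '0 0 0 0.003 0 -0.006 1; 0 0 0 0.006 0 -0.013 1; 0 0 0 0.009 0 -0.020 1; 0 0 0 0.013 0 -0.028 1; 0 0 0 0.016 0 -0.036 1';  python3 -m creep '0 0 0 0 0 -0.01 1; 0 0 0 0 0 -0.02 1; 0 0 0 0 0 -0.025 1; 0 0 0 0 0 -0.025 1; 0 0 0 0 0 -0.025 1'
python3 - <<'E'
from h import *
o=get_obs();print(o['position'],o['ft_force'])
snap("side","pics/s10.png");p,_=snap("wrist","pics/w10.png");np.save('w10.npy',p,allow_pickle=True)
a=cv2.imread('pics/s7.png')[140:290,220:330];b=cv2.imread('pics/s10.png')[140:290,220:330]
cv2.imwrite('pics/cmp2.png',cv2.resize(np.hstack([a,b]),None,fx=3.5,fy=3.5,interpolation=2))
E
```

```text
t: 14.5
position: [0.5271, 0.0895, 0.0923]
tool_rot: [-179.9, 0.0, -95.5]
ft_force: [-1.8, 0.7, 6.7]
opening: -0.0003
t: 15.12
position: [0.5252, 0.0726, 0.1272]
tool_rot: [180.0, -0.0, -95.5]
ft_force: [-1.2, 0.7, 0.0]
opening: -0.0003
t: 15.75
position: [0.5251, 0.0735, 0.152]
tool_rot: [180.0, 0.0, -95.5]
ft_force: [0.0, -0.4, 0.6]
opening: 0.0002
[0.52505543 0.07349992 0.15203634] [ 0.0231473  -0.44978245  0.60390778]
```

View pics/cmp2.png

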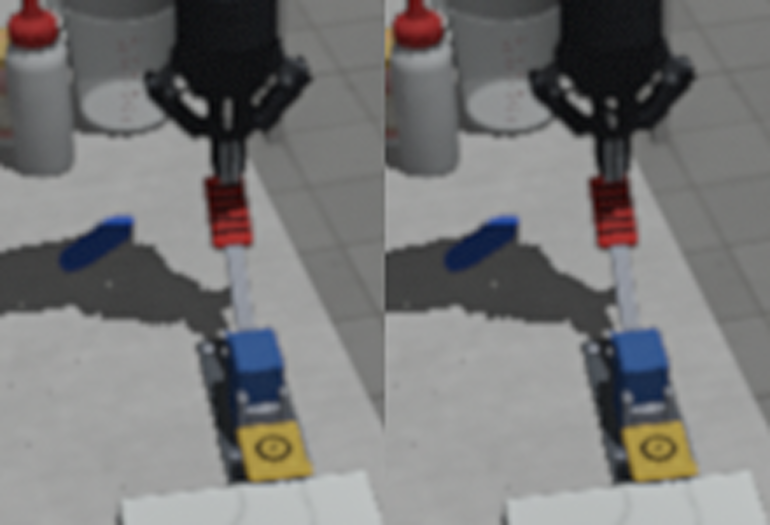

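View pics/w10.png

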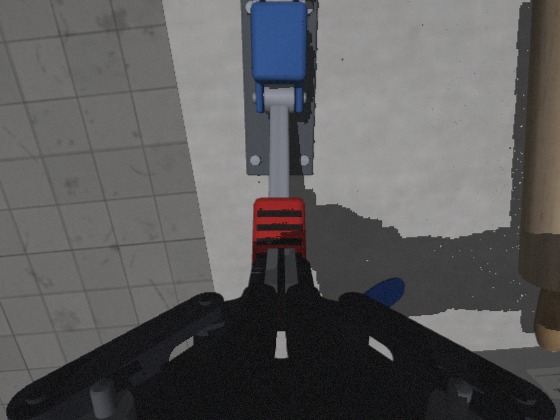

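Handle and bracket are back where they were before the trial (in both cameras), with the arm clear at 0.6 N. Now the second and final press.

```bash
python3 -m creep '0 0 0 0 0 0.010 1; 0 0 0 0 0 0.020 1; 0 0 0 0 0 0.026 1; 0 0 0 -0.003 0 0.031 1; 0 0 0 -0.005 0 0.036 1'; python3 -m creep '0 0 0 -0.002 0 0.004 1; 0 0 0 -0.005 0 0.009 1; 0 0 0 -0.007 0 0.014 1; 0 0 0 -0.009 0 0.018 1; 0 0 0 -0.011 0 0.022 1';  python3 -m creep '0 0 0 -0.002 0 0.006 1; 0 0 0 -0.004 0 0.012 1; 0 0 0 -0.006 0 0.018 1; 0 0 0 -0.007 0.0003 0.023 1; 0 0 0 -0.008 0.0005 0.027 1'; python3 -m creep '0 0 0 0 0 0.001 1; 0 0 0 0 0 0.002 1; 0 0 0 0 0 0.003 1; 0 0 0 0 0 0.0045 1; 0 0 0 0 0 0.0055 1'
```

```text
t: 16.48
position: [0.5255, 0.0786, 0.1165]
tool_rot: [180.0, 0.0, -95.5]
ft_force: [-1.6, 0.6, 3.2]
opening: 0.0002
t: 17.1
position: [0.5272, 0.0893, 0.0951]
tool_rot: [-179.9, -0.0, -95.5]
ft_force: [-3.4, -0.8, 6.0]
opening: 0.0
t: 17.73
position: [0.5278, 0.0969, 0.0682]
tool_rot: [-179.9, -0.1, -95.5]
ft_force: [-2.7, -2.7, 7.8]
opening: 0.0003
t: 18.35
position: [0.5279, 0.0975, 0.0638]
tool_rot: [-179.9, 0.0, -95.5]
ft_force: [-4.6, -0.7, 13.3]
opening: 0.0005
```

```bash
python3 -m creep '0 0 0 0 0 0.0007 1; 0 0 0 0 0 0.001 1; 0 0 0 0 0 0.001 1; 0 0 0 0 0 0.001 1; 0 0 0 0 0 0.001 1'; python3 -m creep '0 0 0 0 0 0 1; 0 0 0 0 0 0 1; 0 0 0 0 0 0 1; 0 0 0 0 0 0 1; 0 0 0 0 0 0 1'
python3 - <<'E'
from h import *
o=get_obs();print(o['position'],o['ft_force'])
snap("side","pics/s11.png");snap("scene","pics/sc11.png")
a=cv2.imread('pics/s9.png')[140:380,220:360];b=cv2.imread('pics/s11.png')[140:380,220:360]
cv2.imwrite('pics/cmp3.png',cv2.resize(np.hstack([a,b]),None,fx=2.4,fy=2.4,interpolation=2))
E
```

```text
t: 18.98
position: [0.528, 0.0974, 0.0637]
tool_rot: [-179.8, 0.0, -95.5]
ft_force: [-5.4, 0.3, 14.4]
opening: 0.0001
t: 19.6
position: [0.528, 0.0974, 0.0637]
tool_rot: [-179.8, 0.0, -95.5]
ft_force: [-4.9, 0.6, 13.1]
opening: 0.0001
[0.52796857 0.09744239 0.06370846] [-4.87769866  0.64276889 13.09762257]
```

View pics/cmp3.png

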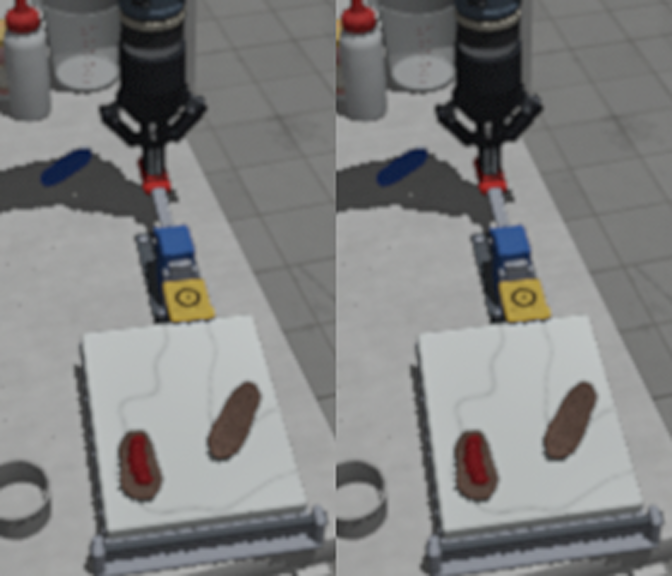

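View pics/sc11.png

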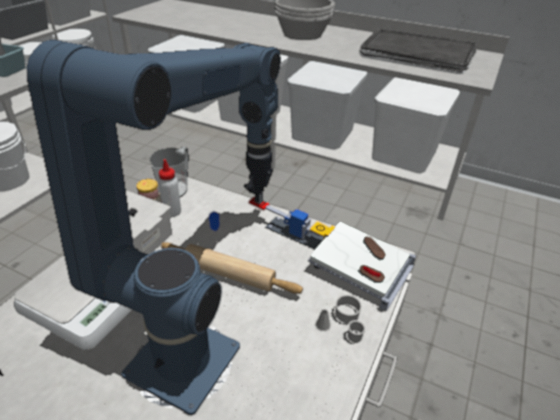

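The second press matches the first: slab raised, handle at the stop with a steady 13 N, biscuits in place.

```bash
python3 -c "
from workcell import *
print(sign_off())"
```

```text
the job is handed in; nothing more can be done
None
```

I set the jack flat with its saddle under the yellow bracket and let go of it. I pumped the handle once and let the slab settle, then pressed it down again and handed in at 19.7 s, still holding it.

- **Placement:** after release, the base plate and the block put the saddle within about 1 mm of the bracket's ring. A third estimate, from the base plate's front edge alone, was 1.5–1.8 mm off. The jack was square to the slab to within 0.5°, and its base plate had moved less than 1 mm after the trial press.
- **Trial pump:** the handle reached its stop, with the fingertips at 63.5 mm and the force climbing to 17 N. The bracket's ring rose about 4.4 pixels in the side view, against the 5.2 I predicted for a full lift. With the arm clear of the handle, the handle and bracket looked the same as before the trial in the side view.
- **Final hold:** the fingertips are at 63.7 mm (fully down is 64 mm) with a steady 13 N, against about 8 N needed. The picture matches the first full press. About 5 N of sideways force remains on the handle.
- **Surroundings:** the biscuits are still on the slab, and the other things look undisturbed in the side and scene views.

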